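Trace the weld on a post foot

ROBOT

A 7-joint arm with a two-finger parallel gripper is mounted at the origin on the work surface. World frame = base frame: x ahead of the robot, y to its left, z up, the work surface at z = 0. Lengths are in m, angles in rad, forces in N, time in s.
With the tool pointing down it reaches from about 0.4 to 0.875 m from the base axis. Payload 6.5 kg.
Tool frame: the origin (TCP) lies at the very end of the fingers, on their centre line; the grasp point (between the pads) lies r.grip_point_offset behind it (r.grip_point_offset is the distance from the TCP to the grasp point, in m); z points along the fingers, y is the line along which they close (so a half turn about z gives the same grasp; the last joint's range is limited). The gripper opens to 85 mm and grips with 20 to 120 N. Pads are 22 mm wide; open, the fingers measure 114 mm over their backs; the gripper's body (76 mm by 85 mm) begins 54 mm behind the grasp point. The pads swing forward as they close: fully open they stand 13 mm farther back than shut.
Start: joints at [1.127, 0.536, -0.004, 1.538, 0.003, 1.067, -0.071], TCP at [0.24, -0.604, 0.231] pointing down, gripper open.
Joint ranges: [-2.7, 2.7], [-0.37, 2.16], [-1.27, 1.26], [0.24, 2.4], [-1.31, 4.45], [0.19, 1.91], [-2.76, 2.76]. Speed limits (rad/s): [2.39, 2.39, 3.14, 3.14, 3.14, 3.14, 3.14].

INTERFACE

Orientations are given as a unit quaternion [w, x, y, z].
In Python, from workcell import r, imaging gives the robot as it stands. The module is installed in compiled form; this text tells all that it offers.
- The arm moves only by the tool move_arm, never from a script. Its argument "motion" is a list that holds one entry, the list of rows, each a list of 4 numbers: the shift along the world's x, y, z in units of 30 mm (1.0 is 30 mm), then the turn about the world's z in units of 5 degrees (1.0 is 5 degrees). A call has 1 to 20 rows; each row shifts and turns the commanded pose from where the row before left it; what a row does not reach is not made up. A row lasts 1/10 s, in which the tool goes at most 50 mm and 8.59 degrees, less where a joint would pass 70% of its speed; a pose out of reach is approached as far as the arm can. A call is refused whole if a number of a shift passes 1 or a number of a turn 1, either way. A call with a gripper value outside its range is refused whole. "fingers" is the opening, from 0 (shut) to 1 (fully open), set as the call begins (left out, the last holds). The fingers move at their own pace and stop on an object; "newtons" is the grip in N (left out, the last holds). Time passes only in rows, so rows that do not move let the fingers close. It gives the time, the measured TCP pose, the force, the opening and the grip force at its end, in the units of the state.
- r.observe(): the state, without advancing time (a new reading comes with each control period).
- imaging.read_camera(name): name is "scene" or "side" or "wrist"; returns (picture, depth): 400x640x3 uint8, blue, green, red; 400x640 float32, m along the optical axis (not along the pixel's ray), 0 where there is no reading.
- imaging.get_calibration(name): a dict with "mtx" (3x3 intrinsics, pixels), "extrinsics" (4x4, takes a point from world to camera coordinates); the wrist camera has in their place "mount" (4x4, takes a point from camera to tool coordinates, whose origin is the TCP and whose axes are the flange's). Camera axes: x right, y up, looking along -z (the intrinsics and any distortion apply to the point x, -y, -z); pixel columns grow to the right and rows downward; lengths in m; the calibration is good to about 2 mm. The wrist camera is an equidistant fisheye: a pixel r from the principal point sees the ray r / f radians off the axis. A picture is of the moment at which its call begins: read the wrist's pose just before it. get_calibration takes no time and is no camera call.
- r.job_done(): hands the job in; it is judged then, once.
The state is a dict: "time": time; "qpos": joint angles; "dq": joint speeds; "effort": joint torques, N m; "tcp_pos": TCP position; "tool_rot": TCP orientation; "contact_force": force on the tool from outside, world axes, zero at the start; "moment": the same for the moment, N m; "finger_gap": finger opening in m; "gripper_force": force on a finger pad.
Only numpy, scipy, OpenCV 4.12 (cv2) and the standard library are available. Lean on these libraries where they do the work, as an engineer would, in place of code of your own. Each camera call takes 0.05 s, during which the arm holds its last target. There are 200 camera calls.

TASK

Check the weld on the steel post foot by running your fingertips along it: start at the end of the bead next to the ear with the hole, follow it round all three sides of the U to its other end, keeping your fingertips over the bead, just above it (within about a centimetre) or touching it lightly. Then raise the hand at least a hand's breadth (10 cm) above the bench. Do not press hard, do not shift or lift the foot, and leave the nut, the bolt and everything else where they are.

Things in the scene. Friction and masses are not known exactly. Their poses are not given: they have to be found in the camera images.
- post_foot: dark steel post foot lying flat and loose on the bench (about 4 kg; slides if pushed), at any yaw. Base plate 210 (x) x 180 (y) x 10 mm, origin at the centre of its underside, z up. A doubler plate 150 x 110 x 8 mm lies centred on it, top 18 mm above the bench, welded along three edges; its fourth edge (x = -75 mm, towards the ear) has no weld
- ear (a point): centre of the ear's top: a 45 x 60 x 10 mm tab with a 22 mm through hole sticking out of the foot's -x side at its +y end (foot x -127, y +55, z 10 mm)
- stub (a point): centre of the mouth of an open tube stub welded on the doubler, 34 mm across, 30 mm tall, mouth 48 mm above the bench (foot x -20, y 0)
- seam_0 (a point): point on the crest of the weld bead, 18 mm above the bench: the START of the weld, the end next to the ear with the hole (x -75, y +55 mm). The weld: a rippled bright bead 12 mm wide, crest 18 mm above the bench, a U with square corners round the doubler: along foot y = +55, then x = +75, then y = -55 mm. Points seam_0 to seam_9 lie along its crest, 37 to 50 mm apart
- seam_1 (a point): point on the crest of the weld bead, 18 mm above the bench: a point on the weld between its neighbours. The trace is followed by the point midway between the finger pads, hand pointing straight down: keep that point over the bead; shut fingers reach about 19 mm below it
- seam_2 (a point): point on the crest of the weld bead, 18 mm above the bench: a point on the weld between its neighbours
- seam_3 (a point): point on the crest of the weld bead, 18 mm above the bench: the first corner of the U (x +75, y +55 mm)
- seam_4 (a point): point on the crest of the weld bead, 18 mm above the bench: a point on the weld between its neighbours
- seam_5 (a point): point on the crest of the weld bead, 18 mm above the bench: a point on the weld between its neighbours
- seam_6 (a point): point on the crest of the weld bead, 18 mm above the bench: the second corner of the U (x +75, y -55 mm)
- seam_7 (a point): point on the crest of the weld bead, 18 mm above the bench: a point on the weld between its neighbours
- seam_8 (a point): point on the crest of the weld bead, 18 mm above the bench: a point on the weld between its neighbours
- seam_9 (a point): point on the crest of the weld bead, 18 mm above the bench: the FINISH of the weld, the end farther from the ear (x -75, y -55 mm)
- nut: loose hex nut, 24 mm across flats, 13 mm high, lying on the doubler inside the U; origin under its centre. Bystander: leave alone
- bolt: loose hex bolt standing on its head on the base plate by the unwelded edge: head 24 mm across flats and 10 mm high, shank 12 mm, 40 mm tall in all; origin under the head. Bystander: leave alone
- spray_can: green can, 64 mm across, 190 mm tall, standing at the left of the bench; origin under its centre. Bystander: leave alone
- tape_measure: yellow tape measure case 70 x 38 x 66 mm at the left of the bench; origin under its centre. Bystander: leave alone
- carton: cardboard carton 100 x 70 x 60 mm at the right of the bench; origin under its centre. Bystander: leave alone
- hammer: hammer lying at the right of the bench, about 300 mm long; origin on its underside. Bystander: leave alone
- parts_cup: steel cup 76 mm across, 55 mm high, at the left of the bench; origin under its centre. Bystander: leave alone

How it is judged:
By the outcome, as a careful person would: the job done as asked, in the order asked, and still so for the second after the job is handed in, with the robot touching nothing.
It also fails if it takes over 48 s, if anything falls off the work surface, if the arm or the gripper's body presses on something with over 40 N, if the wrist force passes 120 N, or if a joint passes its speed limit or range.

## Working session

There is one attempt and no reset: what is moved stays moved. The work goes in short steps, Python scripts to look and compute and a tool call to move; the robot and the scene stay as the last step left them, time stands still between calls to the robot, and variables do not carry over. Pictures are saved under pics/ and viewed, at most 10 in all, crops included, and the job is handed in when it is done.

Besides the shell and the picture viewer there is one more tool, called after ">>>" as name(argument=value, ...), one argument or row to a line, values as JSON. move_arm: Moves the arm, as the interface text tells. Its arguments: {"type":"object","properties":{"motion":{"type":"array"},"fingers":{"type":"number"},"newtons":{"type":"number"}},"required":["motion"]}

```bash
mkdir -p pics; python3 - <<'E'
from workcell import r, imaging
import cv2, numpy as np
s=r.observe(); print(s, r.grip_point_offset)
for n in ("scene","side"):
    p,d=imaging.read_camera(n); cv2.imwrite(f"pics/{n}0.png",p); np.savez(f"pics/{n}0.npz",p=p,d=d)
    c=imaging.get_calibration(n); print(n,c)
E
```

```text
{'time': 0.0, 'qpos': array([ 1.12678608,  0.53718725, -0.00447097,  1.53888127,  0.00258909,
        1.06730413, -0.07117937]), 'dq': array([ 0.00136262, -0.00085727,  0.00077949, -0.00078261, -0.00143137,
        0.00019155, -0.00070193]), 'effort': array([-5.70054272e-04, -5.83411252e+01,  1.04836375e+00, -2.59104699e+01,
        1.23481115e-02,  9.57892888e-03,  2.79010231e-05]), 'tcp_pos': array([ 0.23954253, -0.6035595 ,  0.23039595]), 'tool_rot': array([-8.60099302e-04,  9.82199226e-01,  1.87840075e-01, -2.17390231e-04]), 'contact_force': array([-0.7446888 , -0.39695074,  0.26210979]), 'moment': array([-0.00797121, -0.03434023,  0.00380453]), 'gripper_force': 0.0, 'finger_gap': 0.08526161520552646} 0.0187
scene {'mtx': array([[473.98342477,   0.        , 312.61179157],
       [  0.        , 473.98342477, 203.11844531],
       [  0.        ,   0.        ,   1.        ]]), 'extrinsics': array([[-0.37832313,  0.92540628, -0.02224488,  0.17518524],
       [-0.58660186, -0.22108532,  0.77911458,  0.22681796],
       [ 0.71607951,  0.30780596,  0.62648674, -1.61163031],
       [ 0.        ,  0.        ,  0.        ,  1.        ]])}
side {'mtx': array([[365.94849923,   0.        , 317.21755953],
       [  0.        , 365.94849923, 203.05989609],
       [  0.        ,   0.        ,   1.        ]]), 'extrinsics': array([[-0.97014118, -0.24184026, -0.01842226,  0.47352462],
       [ 0.16518296, -0.71442501,  0.67993492, -0.12759743],
       [-0.17759696,  0.65658982,  0.73304101, -0.96197189],
       [ 0.        ,  0.        ,  0.        ,  1.        ]])}
```

View pics/scene0.png

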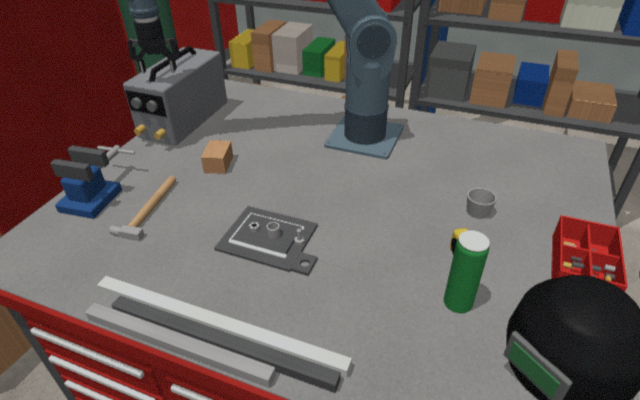

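View pics/side0.png

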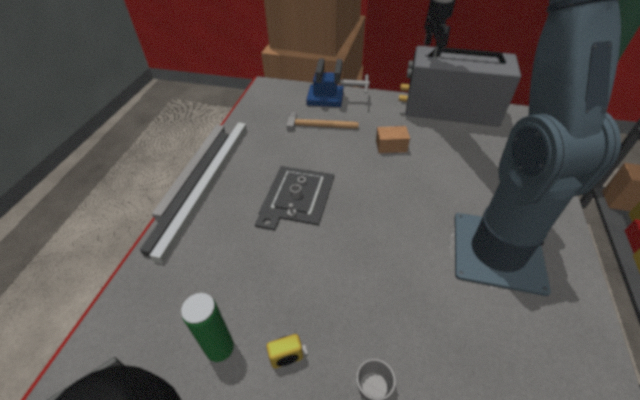

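The scene view shows the foot around (268,238) with its ear at (303,263). The bright U is open towards the ear and the bolt is at (299,238). In the side view the foot is at (297,197) with the ear at (268,218). Next I'll measure the bead in both views.

```bash
cat > h.py <<'E'
import numpy as np, cv2
from workcell import imaging
def cast(n,uv,z):
    c=imaging.get_calibration(n);K=c["mtx"];E=c["extrinsics"];R=E[:3,:3];o=-R.T@E[:3,3]
    uv=np.atleast_2d(uv).astype(float)
    d=np.c_[(uv[:,0]-K[0,2])/K[0,0],-(uv[:,1]-K[1,2])/K[1,1],-np.ones(len(uv))]@R
    return o+d*((z-o[2])/d[:,2])[:,None]
E
python3 - <<'E'
from h import *
for n,box in (("scene",(205,200,330,280)),("side",(245,155,345,240))):
    z=np.load(f"pics/{n}0.npz");p=z['p'];x0,y0,x1,y1=box
    g=cv2.cvtColor(p,cv2.COLOR_BGR2GRAY)[y0:y1,x0:x1]
    dark=(cv2.GaussianBlur(g,(3,3),0)<82).astype(np.uint8)
    cs,_=cv2.findContours(dark,cv2.RETR_EXTERNAL,cv2.CHAIN_APPROX_NONE)
    c=max(cs,key=cv2.contourArea); m=np.zeros_like(dark);cv2.drawContours(m,[c],-1,1,-1)
    W=cast(n,c[:,0]+[x0,y0],.010)
    op=cv2.minAreaRect((W[:,:2]*1000).astype(np.float32)); print(n,"outline",op,cv2.contourArea(c))
    inner=cv2.erode(m,np.ones((3,3)),iterations=2)
    b=((g>110)&(inner>0)).astype(np.uint8)
    k,l,st,ce=cv2.connectedComponentsWithStats(b,connectivity=8)
    for i in range(1,k):
        if st[i,4]>8:
            ys,xs=np.nonzero(l==i);Wb=cast(n,np.c_[xs+x0,ys+y0],.018)
            print(i,st[i],ce[i]+[x0,y0],Wb.mean(0).round(4),cv2.minAreaRect((Wb[:,:2]*1000).astype(np.float32)))
    v=p[y0:y1,x0:x1].copy();cv2.drawContours(v,[c],-1,(0,255,0),1);v[b>0]=(0,0,255)
    cv2.imwrite(f"pics/{n}1.png",np.hstack([cv2.resize(p[y0:y1,x0:x1],None,fx=3,fy=3,interpolation=0),cv2.resize(v,None,fx=3,fy=3,interpolation=0)]))
a=cv2.imread("pics/scene1.png");b=cv2.imread("pics/side1.png")
w=max(a.shape[1],b.shape[1]);f=lambda i:cv2.copyMakeBorder(i,0,0,0,w-i.shape[1],0)
cv2.imwrite("pics/both1.png",np.vstack([f(a),f(b)])); print(w)
E
```

```text
scene outline ((658.2026977539062, -50.99346923828125), (52.270652770996094, 254.90908813476562), 12.220054626464844) 128.5
side outline ((566.423095703125, -54.92291259765625), (257.0864562988281, 177.2363739013672), 89.7763442993164) 2107.5
2 [42 55  4  5 14] [288.64285714 212.14285714] [0.5703 0.0067 0.018 ] ((570.7896118164062, 6.32924747467041), (8.57516860961914, 15.666091918945312), 16.89708137512207)
750
```

View pics/both1.png

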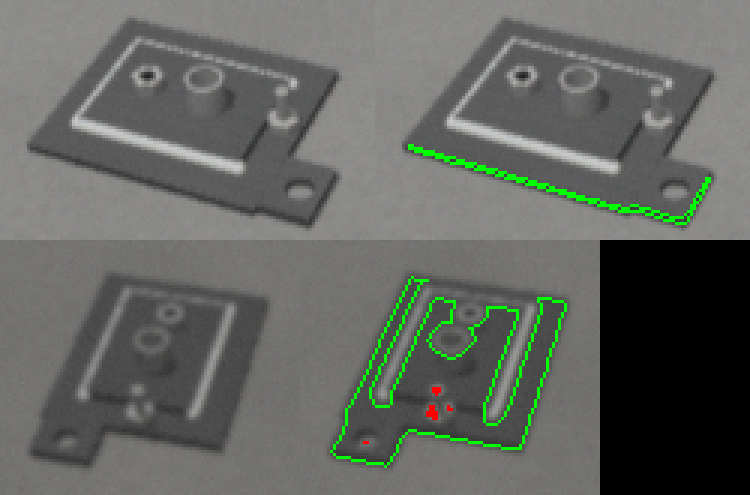

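The crops show the bead clearly. In the scene view it runs from about (285,256) to (230,241), (250,213) and (304,228). In the side view it runs from (273,207) to (287,172), (323,177) and (310,213). I'll refine along each leg using bright-weighted centroids, triangulate across both views, and fit the foot pose.

```bash
cat >> h.py <<'E'
MOD=np.array([[-75,55],[75,55],[75,-55],[-75,-55]])/1000
def fit(P,M):
    # rigid 2D P=R M+t
    pc,mc=P.mean(0),M.mean(0);H=(M-mc).T@(P-pc);a=np.arctan2(H[0,1]-H[1,0],H[0,0]+H[1,1])
    R=np.array([[np.cos(a),-np.sin(a)],[np.sin(a),np.cos(a)]]);return a,R,pc-R@mc
E
python3 - <<'E'
from h import *
seed={"scene":[(285,255.7),(230,241.3),(250.3,213.3),(304,228.3)],"side":[(272.7,207.3),(287,171.7),(322.7,177.3),(309.7,213.3)]}
C={}
for n,s in seed.items():
    g=cv2.cvtColor(np.load(f"pics/{n}0.npz")['p'],cv2.COLOR_BGR2GRAY).astype(np.float32)
    s=np.array(s);L=[]
    for i in range(3):
        a,b=s[i],s[i+1];t=(b-a)/np.linalg.norm(b-a);q=np.array([-t[1],t[0]]);o=np.arange(-3.5,3.6,.25);pts=[]
        for f in np.linspace(.12,.88,30):
            m=a+f*(b-a)+o[:,None]*q
            v=cv2.remap(g,m[:,0].astype(np.float32)[None],m[:,1].astype(np.float32)[None],cv2.INTER_LINEAR)[0]
            w=np.clip(v-(v.min()+.5*(v.max()-v.min())),0,None);pts.append((m*w[:,None]).sum(0)/w.sum())
        vx,vy,x,y=cv2.fitLine(np.array(pts,np.float32),cv2.DIST_HUBER,0,.01,.01).ravel();L.append((np.array([x,y]),np.array([vx,vy])))
    X=lambda A,B:A[0]+A[1]*np.linalg.solve(np.c_[A[1],-B[1]],B[0]-A[0])[0]
    pr=lambda p,A:A[0]+A[1]*((p-A[0])@A[1])
    c=np.array([pr(s[0],L[0]),X(L[0],L[1]),X(L[1],L[2]),pr(s[3],L[2])]);C[n]=c
    P=cast(n,c,.018)[:,:2];a,R,t=fit(P,MOD);print(n,c.round(1).tolist(),P.round(4).tolist(),"yaw",np.degrees(a),"t",t,"res",((MOD@R.T+t-P)*1000).round(1).tolist())
# two-view heights
def tri(u1,u2):
    A=[];b=[]
    for n,u in (("scene",u1),("side",u2)):
        p,q=cast(n,u,0)[0],cast(n,u,.1)[0];d=(q-p)/np.linalg.norm(q-p);M=np.eye(3)-np.outer(d,d);A.append(M);b.append(M@p)
    return np.linalg.solve(sum(A),sum(b))
T=np.array([tri(C["scene"][i],C["side"][i]) for i in range(4)]);print(T.round(4));a,R,t=fit(T[:,:2],MOD);print(np.degrees(a),t,((MOD@R.T+t-T[:,:2])*1000).round(1).tolist())
print(imaging.get_calibration("wrist"))
E
```

```text
scene [[284.9, 255.9], [228.9, 240.0], [250.2, 212.8], [304.4, 226.6]] [[0.6303, -0.0038], [0.63, -0.16], [0.5156, -0.1601], [0.515, -0.0013]] yaw -90.16313573777951 t [ 0.57270864 -0.08130132] res [[-2.3, -2.7], [-2.5, 3.6], [1.9, 4.0], [2.9, -4.9]]
side [[271.1, 206.6], [287.0, 171.1], [322.0, 176.3], [309.1, 213.1]] [[0.6263, -0.0024], [0.6265, -0.1589], [0.5123, -0.1602], [0.5122, -0.003]] yaw -89.7993461988516 t [ 0.56935038 -0.08114028] res [[-2.2, -3.6], [-1.9, 3.0], [2.3, 3.9], [1.8, -3.3]]
[[ 0.6276 -0.0051  0.0149]
 [ 0.6276 -0.1618  0.0153]
 [ 0.5129 -0.1621  0.0157]
 [ 0.5127 -0.003   0.0165]]
-90.12192223917909 [ 0.57020175 -0.08300065] [[-2.2, -3.0], [-2.6, 3.7], [2.1, 4.2], [2.7, -4.9]]
{'mtx': array([[309.70691629,   0.        , 326.24726263],
       [  0.        , 309.70691629, 199.59524897],
       [  0.        ,   0.        ,   1.        ]]), 'mount': array([[ 1.95843087e-04,  9.65697816e-01,  2.59668422e-01,
         6.58073993e-02],
       [ 9.99999661e-01, -3.96752539e-04,  7.21304646e-04,
         9.73348851e-04],
       [ 7.99586427e-04,  2.59668193e-01, -9.65697567e-01,
        -1.41137160e-01],
       [ 0.00000000e+00,  0.00000000e+00,  0.00000000e+00,
         1.00000000e+00]])}
```

>>> move_arm(
  motion=[
    [[0.3, 0.5, 0, 0], [0.6, 0.97, 0, 0], [0.6, 0.97, 0, 0], [0.6, 0.97, 0, 0], [0.6, 0.97, 0, 0], [0.6, 0.97, 0, 0], [0.6, 0.97, 0, 0], [0.6, 0.97, 0, 0], [0.6, 0.97, 0, 0], [0.6, 0.97, 0, 0], [0.6, 0.97, 0, 0], [0.6, 0.97, 0, 0], [0.6, 0.97, 0, 0], [0.6, 0.97, 0, 0], [0.6, 0.97, 0, 0], [0.6, 0.97, 0, 0], [0.6, 0.97, 0, 0], [0.6, 0.97, 0, 0], [0.5, 0.5, 0, 0], [0, 0, 0, 0]],
  ],
  fingers=0,
)

```text
time: 2.1
tcp_pos: [0.5708, -0.0743, 0.2312]
tool_rot: [-0.001, 0.982, 0.191, 0.001]
contact_force: [0.2, -0.3, -0.2]
finger_gap: 0.0001
gripper_force: 0.0
```

```bash
python3 - <<'E'
from workcell import r, imaging
import cv2, numpy as np
s=r.observe(); print(s['time'],s['tcp_pos'],s['tool_rot'],s['qpos'].round(2),s['finger_gap'],s['contact_force'])
p,d=imaging.read_camera("wrist"); cv2.imwrite("pics/w0.png",p); np.savez("pics/w0.npz",p=p,d=d,t=s['tcp_pos'],q=s['tool_rot'])
E
```

```text
2.1 [ 0.57083988 -0.0742744   0.23122312] [-1.05525255e-03  9.81606336e-01  1.90912291e-01  6.20797019e-04] [ 0.23  0.42 -0.23  1.73  0.11  1.   -1.23] 5.809639937456246e-05 [ 0.23419659 -0.31686357 -0.16246497]
```

View pics/w0.png

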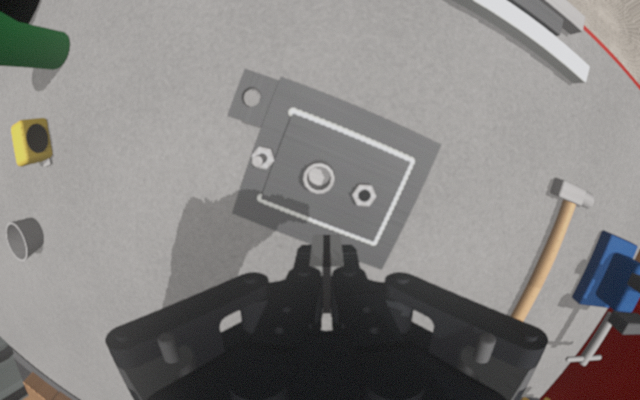

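The wrist view shows the whole foot. The bead starts at (292,112), has corners at (411,160) and (376,243), and finishes at (261,199). The bolt is at (263,158). I'll refine with the fisheye ray model.

```bash
cat > w.py <<'E'
from h import *
from scipy.spatial.transform import Rotation as Ro
def wcast(uv,z,t,q):
    c=imaging.get_calibration("wrist");K=c["mtx"];M=c["mount"];uv=np.atleast_2d(uv)
    x=(uv[:,0]-K[0,2]);y=(uv[:,1]-K[1,2]);rr=np.hypot(x,y)+1e-9;th=rr/K[0,0]
    d=np.c_[np.sin(th)*x/rr,-np.sin(th)*y/rr,-np.cos(th)]
    R=Ro.from_quat(np.r_[q[1:],q[0]]).as_matrix()
    d=d@(R@M[:3,:3]).T;o=t+R@M[:3,3]
    return o+d*((z-o[2])/d[:,2])[:,None]
def bead(f,s):
    Z=np.load(f);g=cv2.cvtColor(Z['p'],cv2.COLOR_BGR2GRAY).astype(np.float32);s=np.array(s,float);out=[]
    for i in range(3):
        a,b=s[i],s[i+1];t=(b-a)/np.linalg.norm(b-a);q=np.array([-t[1],t[0]]);o=np.arange(-6,6.1,.25);pts=[]
        for k in np.linspace(.08,.92,40):
            m=(a+k*(b-a)+o[:,None]*q).astype(np.float32)
            v=cv2.remap(g,m[:,0][None],m[:,1][None],cv2.INTER_LINEAR)[0]
            w=np.clip(v-(np.median(v)+.5*(v.max()-np.median(v))),0,None);pts.append((m*w[:,None]).sum(0)/w.sum())
        out.append(wcast(np.array(pts),.018,Z['t'],Z['q'])[:,:2])
    return out,wcast(s,.018,Z['t'],Z['q'])[:,:2]
E
python3 - <<'E'
from w import *
o,c=bead("pics/w0.npz",[(292,112),(411,160),(376,243),(261,199)])
print("corners",c.round(4).tolist())
for l in o:
    f=cv2.fitLine(l.astype(np.float32),cv2.DIST_HUBER,0,.001,.001).ravel();print("line dir deg",np.degrees(np.arctan2(f[1],f[0])),"mid",f[2:],"first/last",l[0].round(4),l[-1].round(4))
a,R,t=fit(c,MOD);print(np.degrees(a),t,((MOD@R.T+t-c)*1000).round(1).tolist())
Z=np.load("pics/w0.npz");print("bolt",wcast([(263,158)],.04,Z['t'],Z['q']),"ear hole",wcast([(251,97)],.01,Z['t'],Z['q']),"stub",wcast([(319,177)],.048,Z['t'],Z['q']))
E
```

```text
corners [[0.6247, -0.0109], [0.6263, -0.16], [0.5153, -0.1642], [0.5152, -0.0125]]
line dir deg 89.98785 mid [ 0.6270253 -0.0843464] first/last [ 0.6271 -0.0227] [ 0.627  -0.1473]
line dir deg 0.01788378 mid [ 0.568265   -0.16222091] first/last [ 0.6178 -0.1623] [ 0.5247 -0.1622]
line dir deg 89.92061 mid [ 0.5136055 -0.0851924] first/last [ 0.5135 -0.1515] [ 0.5136 -0.0244]
-89.26693033872228 [ 0.57036973 -0.08689464] [[-0.3, -0.3], [-0.0, -1.2], [1.1, 1.6], [-0.8, -0.1]]
bolt [[ 0.56710888 -0.00151925  0.04      ]] ear hole [[0.62443383 0.04246972 0.01      ]] stub [[ 0.57162548 -0.0660465   0.048     ]]
```

>>> move_arm(
  motion=[
    [[0.4, 0.5, -0.3, 0], [0.5, 0.6, -0.8, 0], [0.5, 0.6, -0.8, 0], [0.4, 0.5, -0.8, 0], [0.04, 0.01, -0.8, 0], [0, 0, -0.8, 0], [0, 0, -0.7, 0], [0, 0, -0.5, 0], [0, 0, -0.2, 0], [0, 0, 0, 0], [0, 0, 0, 0], [0, 0, 0, 0]],
  ],
)

```text
time: 3.35
tcp_pos: [0.6258, -0.0132, 0.0614]
tool_rot: [0.0, 0.982, 0.188, 0.001]
contact_force: [0.7, 0.4, -0.3]
finger_gap: -0.0001
gripper_force: 0.0
```

```bash
python3 - <<'E'
from workcell import r, imaging
import cv2, numpy as np
s=r.observe(); print(s['time'],s['tcp_pos'],s['tool_rot'],s['qpos'].round(2),s['contact_force'])
v=[]
for n,(x0,y0,x1,y1) in (("scene",(205,170,345,280)),("side",(225,135,365,245))):
    p,d=imaging.read_camera(n); v.append(cv2.resize(p[y0:y1,x0:x1],(400,314),interpolation=2))
p,d=imaging.read_camera("wrist");np.savez("pics/w1.npz",p=p,d=d,t=s['tcp_pos'],q=s['tool_rot'])
v=np.hstack(v);w=cv2.resize(p[130:300,180:460],(400,243));w=cv2.copyMakeBorder(w,0,0,0,400,0)
cv2.imwrite("pics/c1.png",np.vstack([v,w]))
E
```

```text
3.35 [ 0.62577269 -0.01319436  0.06144422] [1.74012423e-04 9.82222948e-01 1.87715747e-01 9.20749502e-04] [ 0.08  0.72 -0.19  1.7   0.19  0.74 -1.39] [ 0.7350297   0.44039159 -0.34890232]
```

View pics/c1.png

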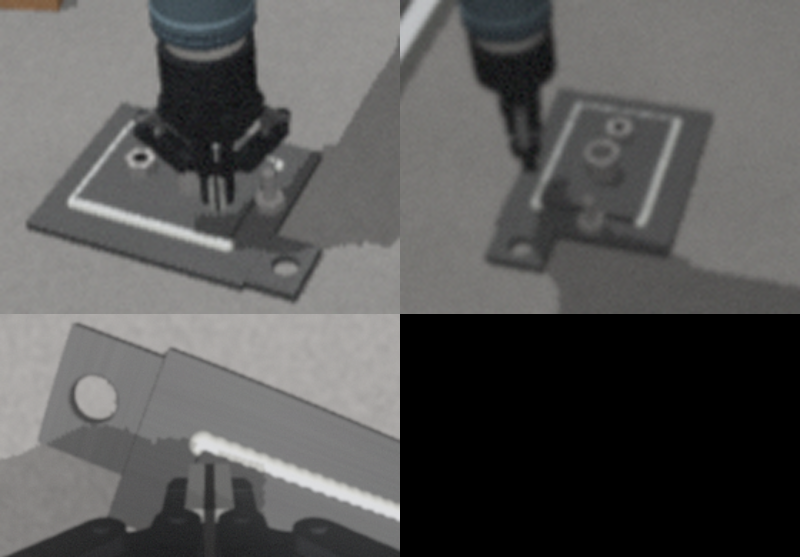

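The crop shows the fingers just beside and above the bead. The rounded bead end is at wrist pixel (322,220), and the leg runs to about (455,268). I'll measure both from close by.

```bash
python3 - <<'E'
from w import *
from workcell import r
s=r.observe();print(s['tcp_pos'])
Z=np.load("pics/w1.npz");g=cv2.cvtColor(Z['p'],cv2.COLOR_BGR2GRAY)
k,l,st,ce=cv2.connectedComponentsWithStats(((g>175)).astype(np.uint8))
i=l[221,323];print(i,st[i])
ys,xs=np.nonzero(l==i);m=(xs>315)&(xs<450)
W=wcast(np.c_[xs[m],ys[m]],.018,Z['t'],Z['q'])
print("ymax",W[:,1].max())
for lo in np.arange(-.12,0.,.01):
    w=W[(W[:,1]>lo)&(W[:,1]<lo+.01),0]
    if len(w): print(lo.round(3),len(w),w.min().round(4),w.max().round(4),w.mean().round(4))
E
```

```text
[ 0.62544148 -0.01317095  0.06101741]
89 [ 314  213  190   94 2123]
ymax -0.005726628644889315
-0.11 77 0.6249 0.6326 0.6283
-0.1 127 0.6249 0.6326 0.6288
-0.09 136 0.6248 0.6324 0.6286
-0.08 139 0.6248 0.6325 0.6287
-0.07 147 0.6248 0.6326 0.6287
-0.06 155 0.6248 0.6325 0.6287
-0.05 158 0.6248 0.6325 0.6287
-0.04 158 0.6254 0.6326 0.629
-0.03 154 0.6254 0.6326 0.629
-0.02 174 0.6234 0.6327 0.6288
-0.01 80 0.6223 0.6326 0.6277
```

>>> move_arm(
  motion=[
    [[0.05, 0.12, 0, 0], [0, 0, -0.25, 0], [0, 0, -0.4, 0], [0, 0, -0.3, 0], [0, 0, -0.2, 0], [0, 0, -0.1, 0], [0, 0, 0, 0], [0, 0, 0, 0], [0, 0, 0, 0]],
  ],
)

```text
time: 4.4
tcp_pos: [0.6268, -0.0096, 0.0232]
tool_rot: [0.0, 0.982, 0.188, 0.0]
contact_force: [-0.7, 0.8, 1.1]
finger_gap: -0.0003
gripper_force: 0.0
```

>>> move_arm(
  motion=[
    [[0, -0.28, 0, 0], [0, -0.28, 0, 0], [0, -0.28, 0, 0], [0, -0.28, 0, 0], [0, -0.28, 0, 0], [0, -0.28, 0, 0], [0, -0.28, 0, 0], [0, -0.28, 0, 0], [0, -0.28, 0, 0], [0, -0.28, 0, 0], [0, -0.28, 0, 0], [0, -0.28, 0, 0], [0, -0.28, 0, 0], [0, -0.28, 0, 0], [0, -0.28, 0, 0], [0, -0.28, 0, 0], [0, -0.28, 0, 0], [0, -0.24, 0, 0], [0, 0, 0, 0], [0, 0, 0, 0]],
  ],
)

```text
time: 6.4
tcp_pos: [0.6265, -0.1595, 0.0228]
tool_rot: [-0.0, 0.982, 0.188, 0.0]
contact_force: [-0.1, -0.5, 0.2]
finger_gap: 0.0001
gripper_force: 0.0
```

```bash
python3 - <<'E'
from workcell import r, imaging
import cv2, numpy as np
s=r.observe(); print(s['time'],s['tcp_pos'],s['contact_force'])
p,d=imaging.read_camera("wrist");np.savez("pics/w2.npz",p=p,d=d,t=s['tcp_pos'],q=s['tool_rot'])
q,_=imaging.read_camera("scene")
cv2.imwrite("pics/c2.png",np.hstack([cv2.resize(p[100:340,150:470],(400,300)),cv2.resize(q[170:275,200:340],(400,300))]))
E
```

```text
6.4 [ 0.62645422 -0.15947335  0.02276234] [-0.0698685  -0.47978973  0.20008097]
```

View pics/c2.png

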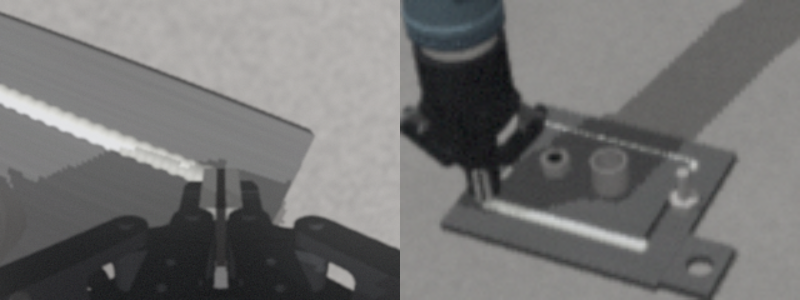

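The fingertips sit on the first corner. The plate corner is visible at wrist pixel (400,206), so I'll use it as a check.

```bash
python3 - <<'E'
from w import *
Z=np.load("pics/w2.npz");print(wcast([(399.6,205.6)],.010,Z['t'],Z['q']))
g=cv2.cvtColor(Z['p'],cv2.COLOR_BGR2GRAY);ys,xs=np.nonzero(g[100:260,150:300]>165);W=wcast(np.c_[xs+150,ys+100],.018,Z['t'],Z['q'])
for lo in np.arange(-.15,-.03,.02):
    w=W[(W[:,1]>lo)&(W[:,1]<lo+.02)&(abs(W[:,0]-.627)<.02),0]
    if len(w): print(lo.round(3),len(w),np.percentile(w,[1,50,99]).round(4))
E
```

```text
[[ 0.66070029 -0.18840732  0.01      ]]
-0.15 424 [0.6251 0.6291 0.6332]
-0.13 571 [0.6251 0.6292 0.6332]
-0.11 566 [0.6248 0.6291 0.6333]
-0.09 516 [0.6248 0.6291 0.6333]
-0.07 304 [0.6248 0.6293 0.6332]
```

>>> move_arm(
  motion=[
    [[-0.25, 0, 0, 0], [-0.25, 0, 0, 0], [-0.25, 0, 0, 0], [-0.25, 0, 0, 0], [-0.25, 0, 0, 0], [-0.25, 0, 0, 0], [-0.25, 0, 0, 0], [-0.25, 0, 0, 0], [-0.25, 0, 0, 0], [-0.25, 0, 0, 0], [-0.25, 0, 0, 0], [-0.25, 0, 0, 0], [-0.25, 0, 0, 0], [-0.25, 0, 0, 0], [-0.18, 0, 0, 0], [0, 0, 0, 0], [0, 0, 0, 0]],
  ],
)

```text
time: 8.2
tcp_pos: [0.5163, -0.1595, 0.0229]
tool_rot: [0.0, 0.982, 0.188, 0.0]
contact_force: [-0.2, 0.7, 0.0]
finger_gap: -0.0001
gripper_force: 0.0
```

```bash
python3 - <<'E'
from workcell import r, imaging
import cv2, numpy as np
s=r.observe(); print(s['time'],s['tcp_pos'],s['contact_force'])
p,d=imaging.read_camera("wrist");np.savez("pics/w3.npz",p=p,d=d,t=s['tcp_pos'],q=s['tool_rot'])
q,_=imaging.read_camera("side")
cv2.imwrite("pics/c3.png",np.hstack([cv2.resize(p[60:300,150:470],(400,300)),cv2.resize(q[135:245,225:365],(400,300))]))
E
```

```text
8.2 [ 0.51633397 -0.15954287  0.02288719] [-0.16747762  0.72176066  0.01253143]
```

View pics/c3.png

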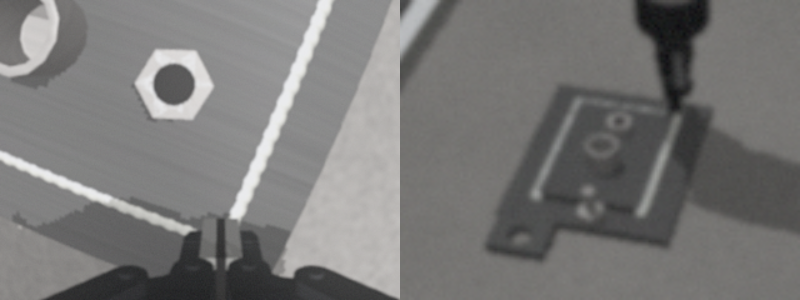

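The fingertips are on the second corner, at crop (222,225), and the third leg runs off to the left towards (0,155).

>>> move_arm(
  motion=[
    [[-0.03, 0.28, 0, 0], [0, 0.28, 0, 0], [0, 0.28, 0, 0], [0, 0.28, 0, 0], [0, 0.28, 0, 0], [0, 0.28, 0, 0], [0, 0.28, 0, 0], [0, 0.28, 0, 0], [0, 0.28, 0, 0], [0, 0.28, 0, 0], [0, 0.28, 0, 0], [0, 0.28, 0, 0], [0, 0.28, 0, 0], [0, 0.28, 0, 0], [0, 0.28, 0, 0], [0, 0.28, 0, 0], [0, 0.28, 0, 0], [0, 0.28, 0, 0], [0, 0, 0, 0], [0, 0, 0, 0]],
  ],
)

```text
time: 10.3
tcp_pos: [0.5152, -0.0083, 0.0228]
tool_rot: [0.0, 0.982, 0.188, -0.0]
contact_force: [0.1, -0.4, -0.6]
finger_gap: 0.0001
gripper_force: 0.0
```

```bash
python3 - <<'E'
from workcell import r, imaging
import cv2, numpy as np
s=r.observe(); print(s['time'],s['tcp_pos'],s['contact_force'])
p,d=imaging.read_camera("wrist")
q,_=imaging.read_camera("side")
cv2.imwrite("pics/c4.png",np.hstack([cv2.resize(p[60:300,150:470],(400,300)),cv2.resize(q[135:245,225:365],(400,300))]))
E
```

```text
10.3 [ 0.51516611 -0.00832578  0.02279009] [ 0.06432823 -0.44550133 -0.64968447]
```

View pics/c4.png

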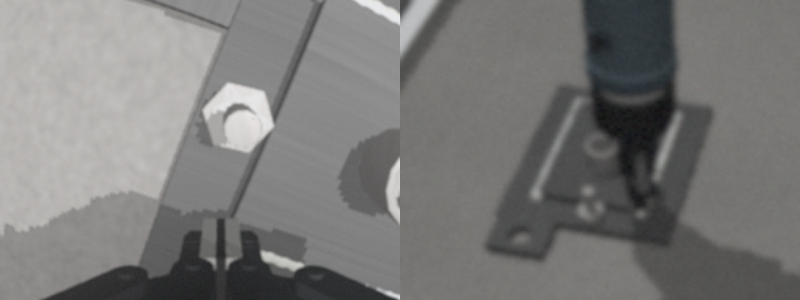

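The tips are over the end of the bead, where the doubler's free edge at crop (232,215) meets the fingers. The bolt still stands. Now I'll raise the hand straight up.

>>> move_arm(
  motion=[
    [[0, 0, 0.3, 0], [0, 0, 0.6, 0], [0, 0, 0.8, 0], [0, 0, 0.8, 0], [0, 0, 0.8, 0], [0, 0, 0.8, 0], [0, 0, 0.8, 0], [0, 0, 0.6, 0], [0, 0, 0.3, 0], [0, 0, 0, 0], [0, 0, 0, 0], [0, 0, 0, 0], [0, 0, 0, 0]],
  ],
)

```text
time: 11.7
tcp_pos: [0.5145, -0.0084, 0.1959]
tool_rot: [-0.0, 0.982, 0.188, -0.001]
contact_force: [-0.2, -0.6, -0.9]
finger_gap: -0.0
gripper_force: 0.0
```

```bash
python3 - <<'E'
from workcell import r
s=r.observe(); print(s['time'],s['tcp_pos'],s['contact_force']); print(r.job_done())
E
```

```text
11.7 [ 0.51453986 -0.0083781   0.19585903] [-0.18783087 -0.58713904 -0.87165162]
the job is handed in; nothing more can be done
None
```

I traced the weld from the ear end round all three sides to its other end, fingertips about 5 mm above the bead with no sign of contact, then raised the hand to about 20 cm and handed the job in at 11.7 s; no verdict came back.

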